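# Take the cutlery caddy off its keyhole studs and hook it into the dish tub

## Task

Take the grey cutlery caddy off the splash panel: slide it sideways along its keyhole slots until the hidden studs are in the wide ends, then draw it off the panel. Hook its bent lip over the dish tub's rim nearest the robot, about the middle of that rim, so that the bin hangs upright inside the tub and the rim carries it; keep hold until the rim carries it, then let go. Leave the mug, the soap bottle and the bowl standing where they are.

Things in the scene. Friction and masses are not known exactly. Their poses are not given: they have to be found in the camera images.
- caddy_grip (a point): Centre of the caddy's upright grip, a plate 12 mm thick (caddy's y) and 40 mm wide (x). It is 25 mm below the grip's top, 30 mm above the next highest part, 145 mm above the underside, and midway over the bin in x and y. Caddy's axes: z up, x out from the panel it hangs on (away from the robot), y along its width.
- caddy: Grey plastic cutlery caddy, loose, about 0.3 kg, hung on the panel (leaning up to 3 degrees). Open bin 50 mm (x) by 180 mm (y), 90 mm tall; its back wall (-x) rises to 115 mm and bends back and down as a lip like an upside-down U along its whole width. Origin: centre of the bin's underside; caddy's axes.
- caddy_hook (a point): Point of the caddy that comes to lie on the tub's rim: middle of the underside of the lip's bridge, 35 mm behind (-x) and 35 mm below the grip centre. The lip's clear gap is 20 mm in x, centred here, and 65 mm deep, open below. Its outer leg is a flange 5 mm thick, 70 mm tall, 180 mm wide, lying against the panel. Caddy's axes.
- caddy_slots (a point): Middle of the flange's two horizontal keyholes, 55 mm below and 47.5 mm behind the grip. They are alike, centred 44 mm either side of here in y, each 80 mm long: a slot 56 mm long, 11 mm high, opening at its +y end into a wide end 24 by 24 mm. At the start a stud is somewhere in each narrow slot, out of sight; the slot's top edge rests on it, with 3 mm of play in height.
- panel_face (a point): Middle of the top edge of the panel's hanging face, 180 mm up; axes as the panel. To free the caddy slide it towards its own -y: by 22 to 62 mm (varies, not shown) to centre the studs in the wide ends; 8 mm further they strike the wide ends' far edge, a hard stop. There the heads do not pass yet: go back 8 mm (give or take 3) in +y, then draw the caddy off in +x.
- panel: Fixed upright tiled splash panel, 340 mm wide, 180 mm tall, 20 mm thick. Origin: foot of the middle of its hanging face; x points out of that face, away from the robot, y along it, z up. Two studs 88 mm apart stand out of the face 152 mm up, at unknown y: necks 8 mm thick, round heads 18 mm across that start 7 mm and end 12 mm off the face.
- tub_rim (a point): Middle of the top of the near wall of the white plastic dish tub (fixed) that stands left or right of the panel. Open-topped, 220 mm (x) by 280 mm (y), 130 mm tall, walls and floor 6 mm thick. The near wall runs along y, the tub's inside is on its +x side, z is up.
- mug: White mug, 76 mm across, 85 mm tall, standing in front of the panel, bystander. Origin: centre of its underside.
- soap: Yellow plastic soap bottle, 56 mm across, 160 mm tall, standing in front of the panel, bystander. Origin: centre of its underside.
- bowl: White bowl, 100 mm across, 45 mm tall, standing in the far half of the tub, bystander. Origin: centre of its underside.
- tub: The whole dish tub; origin on the counter under the middle of its near wall, same axes as tub_rim.
Things that resemble listed ones, but are neither listed nor needed, are in the scene too. Several things have the shape of the caddy; the one meant has the colours described above.

How it is judged (in metres and radians):
On the way, in this order (a step that is already met when the one before it is completed fails the run):
1. the caddy is off the studs: its lip is drawn clear of the panel's face (x of caddy_hook in the frame of panel above 0.035 m), for 0.05 s.
2. the caddy's lip is over the tub's near rim while the caddy is still held (x of caddy_hook in the frame of tub_rim between -0.016 and 0.016 m and y of caddy_hook in the frame of tub_rim between -0.045 and 0.045 m and z of caddy_hook in the frame of tub_rim between -0.012 and 0.012 m and angle between caddy_hook's own z axis and vertical below 0.2 rad and angle between the x axis of caddy_hook and the x axis of tub_rim, either way round below 0.2 rad and contact force between the fingers and caddy above 0.3 N), for 0.1 s.
At the end, for the whole second after the job is handed in: The caddy's lip is hooked over the tub's near rim: the middle of its bridge underside within 16 mm of the wall's mid-plane, within 12 mm of the rim's height and within 45 mm of the rim's middle; the caddy within 0.2 rad of upright and of square to the rim, released, at rest, carried by the tub (x of caddy_hook in the frame of tub_rim between -0.016 and 0.016 m and y of caddy_hook in the frame of tub_rim between -0.045 and 0.045 m and z of caddy_hook in the frame of tub_rim between -0.012 and 0.012 m and angle between caddy_hook's own z axis and vertical below 0.2 rad and angle between the x axis of caddy_hook and the x axis of tub_rim, either way round below 0.2 rad and linear speed of caddy below 0.02 m/s and contact force between caddy and tub above 0.5 N and contact force between the fingers and caddy below 0.1 N); the robot touches nothing.
It fails at once if the mug is pushed more than 30 mm or tipped (distance of mug from where it was at the start of the episode above 0.03 m or angle between mug's own z axis and vertical above 0.4 rad).
It fails at once if the soap bottle is pushed more than 30 mm or tipped (distance of soap from where it was at the start of the episode above 0.03 m or angle between soap's own z axis and vertical above 0.4 rad).
It fails at once if the bowl is pushed more than 30 mm or tipped (distance of bowl from where it was at the start of the episode above 0.03 m or angle between bowl's own z axis and vertical above 0.4 rad).
It also fails if it takes over 54 s, if anything falls off the work surface, if the arm or the gripper's body presses on something with over 40 N, if the wrist force passes 120 N, or if a joint passes its speed limit or range.

## Robot

A 6-joint arm with a two-finger parallel gripper is mounted at the origin on the work surface. World frame = base frame: x ahead of the robot, y to its left, z up, the work surface at z = 0. Lengths are in m, angles in degrees, forces in N, time in s.
With the tool pointing down it reaches from about 0.35 to 0.875 m from the base axis. Payload 4.2 kg.
Tool frame: the origin (TCP) lies on the centre line of the jaws, within the pads' length; the fingertips stand 11 mm ahead of it and the grasp point (between the pads) lies 8 mm behind it; z points along the fingers, y is the line along which they close (so a half turn about z gives the same grasp; the last joint's range is limited). The gripper opens to 87 mm and grips with 3 to 60 N. Pads are 19 mm wide; open, the fingers measure 117 mm over their backs; the gripper's body (75 mm by 190 mm) begins 51 mm behind the grasp point.
Start: joints at [88.155, 22.042, 0.453, 0, -68.411, -14.817], TCP at [0.179, 0.599, 0.234] pointing down, gripper open.
Joint ranges: [-179.83, 179.83], [-69.29, 118.12], [-61.27, 80.66], [-181.25, 117.63], [-171.15, -9.14], [-177.46, 177.46]. Speed limits (degrees/s): [159.86, 159.86, 180, 180, 180, 180].

## Interface

Orientations are given as a 3x3 rotation matrix whose columns are the frame's x, y, z axes.
In Python, from station import r gives the robot as it stands.
- The arm moves only by the tool servo_tool, never from a script. Its argument "commands" is a list that holds one entry, the list of rows, each a list of 7 numbers: the closure, from 0 (fully open) to 1 (shut), then the shift along the tool's x, y, z in mm, then the turn, a rotation vector about the tool's x, y, z in rad. In form: [[[claw, x, y, z, ax, ay, az], ...]]. A call has exactly 5 rows; each row is the pose to reach, as a shift and turn from the pose commanded when the call began, along the tool's axes at that moment; what a row does not reach only later rows make up. A row lasts 1/10 s, in which the tool goes at most 50 mm and 8.59 degrees, less where a joint would pass 70% of its speed; a pose out of reach is approached as far as the arm can. A call with a gripper value outside its range is refused whole. The fingers move at their own pace and stop on an object; the grip force is fixed at half the most. Time passes only in rows, so rows that repeat a pose let the fingers close, or fill a call up. It gives the time, the measured TCP pose, the force, the opening and the grip force at its end, in the units of the state.
- r.sense(): the state, without advancing time (a new reading comes with each control period).
- r.capture(name): name is "side" or "top" or "wrist"; returns a dict with "pixels" (400x640x3 uint8, red, green, blue), "camera_matrix" (3x3 intrinsics, pixels), "R" (3x3) and "t" (3): a world point X has camera coordinates R X + t. Camera axes: x right, y down, z forward; pixel columns grow to the right and rows downward; lengths in m; the calibration is good to about 2 mm. A picture is of the moment at which its call begins. There is no depth.
- r.finish_job(): hands the job in; it is judged then, once.
The state is a dict: "time_s": time; "joints": joint angles; "joint_velocities": joint speeds; "effort": joint torques, N m; "tcp_pos": TCP position; "ee_rot": TCP orientation; "wrist_force": force on the tool from outside, world axes, zero at the start; "moment": the same for the moment, N m; "gripper_width": opening from 0.0 (shut) to 1.0 (fully open); "gripper_force": force on a finger pad.
Only numpy, scipy, OpenCV 4.12 (cv2) and the standard library are available. Lean on these libraries where they do the work, as an engineer would, in place of code of your own. Each camera call takes 0.05 s, during which the arm holds its last target. There are 200 camera calls.

## Working session

There is one attempt and no reset: what is moved stays moved. The work goes in short steps, Python scripts to look and compute and a tool call to move; the robot and the scene stay as the last step left them, time stands still between calls to the robot, and variables do not carry over. Pictures are saved under pics/ and viewed, at most 11 in all, crops included, and the job is handed in when it is done.

Besides the shell and the picture viewer there is one more tool, called after ">>>" as name(argument=value, ...) on one line, values as JSON. servo_tool: Moves the arm, as the interface text tells. Its arguments: {"type":"object","properties":{"commands":{"type":"array","items":{"type":"array","items":{"type":"array","items":{"type":"number"}}}}},"required":["commands"]}

```bash
mkdir -p pics; ls
python3 - <<'E'
from station import r
import cv2,numpy as np,pickle
s=r.sense();print(s['time_s'],s['tcp_pos'],np.round(s['ee_rot'],3).tolist(),s['gripper_width'])
d={}
for n in ['side','top','wrist']:
    c=r.capture(n);d[n]=c
    cv2.imwrite(f'pics/{n}0.png',c['pixels'][:,:,::-1])
    print(n,np.round(c['camera_matrix'],1).tolist(),np.round(c['R'],3).tolist(),np.round(c['t'],3).tolist(), np.round(-np.array(c['R']).T@c['t'],3))
pickle.dump(d,open('c0.pkl','wb'))
E
```

```text
pics
0.0 [0.17898558 0.59822489 0.23244715] [[0.958, -0.287, -0.001], [-0.287, -0.958, -0.002], [0.0, 0.002, -1.0]] 0.9997206057461095
side [[418.0, 0.0, 320.1], [0.0, 418.0, 196.2], [0.0, 0.0, 1.0]] [[-0.922, -0.387, -0.007], [-0.234, 0.571, -0.787], [0.309, -0.724, -0.617]] [0.472, 0.141, 1.523] [-0.002  1.205  1.053]
top [[478.3, 0.0, 314.2], [0.0, 478.3, 202.8], [0.0, 0.0, 1.0]] [[0.003, -1.0, 0.012], [-0.99, -0.004, -0.143], [0.143, -0.012, -0.99]] [0.112, 0.484, 1.532] [0.259 0.132 1.584]
wrist [[276.5, 0.0, 317.2], [0.0, 276.5, 199.1], [0.0, 0.0, 1.0]] [[-0.288, -0.958, 0.001], [-0.919, 0.277, 0.28], [-0.268, 0.08, -0.96]] [0.624, -0.034, 0.391] [0.253 0.576 0.384]
```

View pics/top0.png

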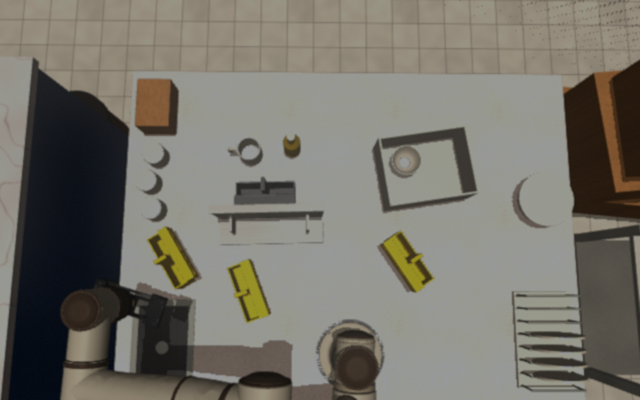

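View pics/side0.png

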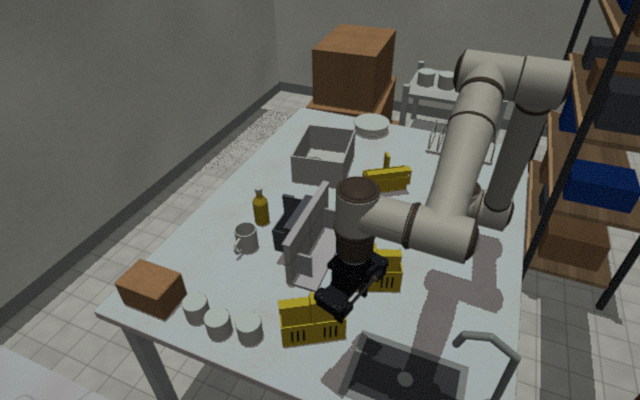

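The grey caddy is at top (265,190), with its grip at (263,183). The look-alikes are three yellow caddies at top (172,257), (248,290) and (408,262); the description rules them out by colour. The tub is at (425,167), with its near rim running from about (385,210) to (476,194). Mug is at (249,150) and soap at (291,145). Next is a close crop to check the choice.

Run:
```python
import cv2,numpy as np,pickle
d=pickle.load(open('c0.pkl','rb'))
t=d['top']['pixels'][:,:,::-1];s=d['side']['pixels'][:,:,::-1]
a=cv2.resize(t[125:225,200:330],None,fx=6,fy=6,interpolation=cv2.INTER_CUBIC)[:, :780]
cv2.imwrite('pics/a.png',cv2.convertScaleAbs(a,alpha=1.7))
b=cv2.resize(s[160:260,230:360],None,fx=6,fy=6,interpolation=cv2.INTER_CUBIC)
b=cv2.convertScaleAbs(b,alpha=1.7);cv2.imwrite('pics/b.png',b)
```

```text
(no output)
```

View pics/a.png

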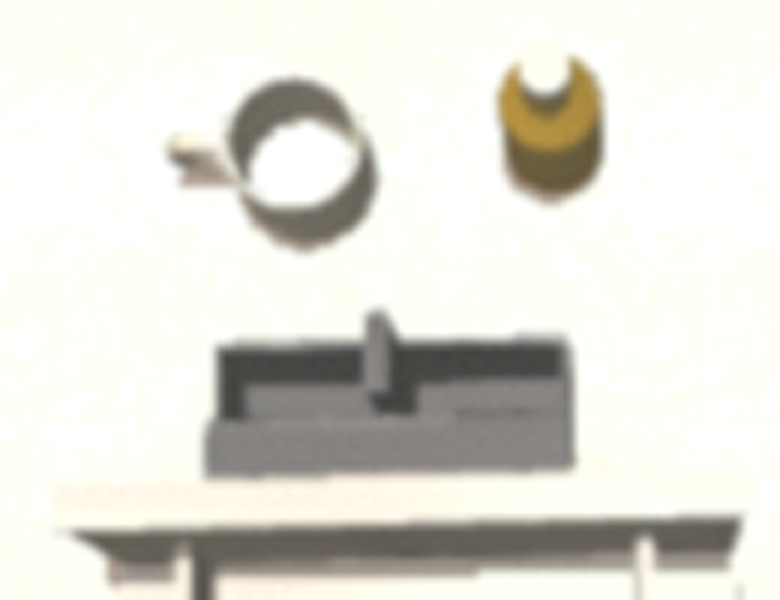

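View pics/b.png

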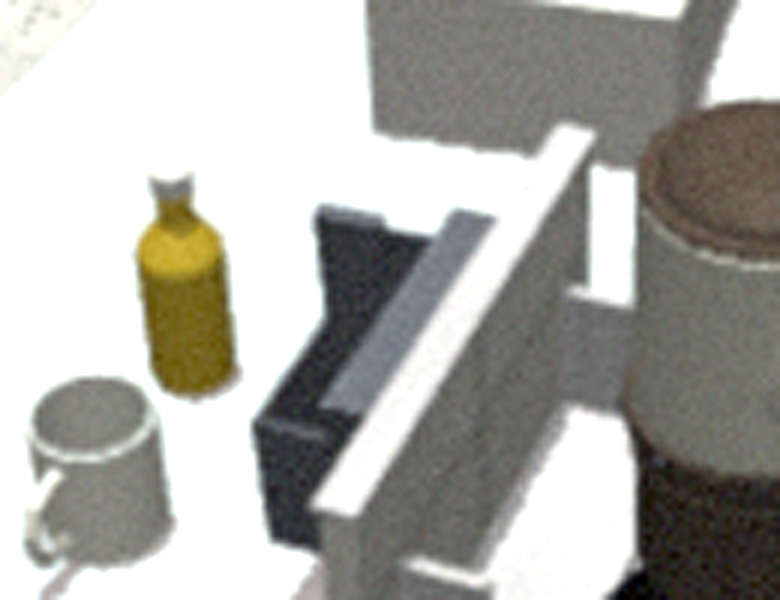

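The crop confirms the dark grey caddy on the panel. Its grip's top face is centred at crop (377,353), the lip's back edge runs (205,475)–(575,465), and the panel's rear top edge runs (65,530)–(742,517). Next I'll look at the tub and cast these rays.

```bash
cat > h.py <<'E'
import numpy as np,cv2,pickle
def ray(c,uv,z):
    "world point at height z on pixel's ray"
    R=np.array(c['R']);o=-R.T@c['t']
    v=R.T@np.linalg.solve(c['camera_matrix'],[uv[0],uv[1],1.])
    return o+v*(z-o[2])/v[2]
def proj(c,X):
    p=np.array(c['camera_matrix'])@(np.array(c['R'])@X+c['t']);return p[:2]/p[2]
def cr(p,off,f=6): return [(p[i]+.5)/f-.5+off[i] for i in (0,1)]
E
python3 - <<'E'
from h import *
d=pickle.load(open('c0.pkl','rb'));T=d['top'];S=d['side']
o=(200,125)
P=lambda n,p,z:print(n,np.round(ray(T,cr(p,o),z),4))
P('grip',(377,353),.230)
P('grip far',(377,312),.230);P('grip near',(377,395),.230)
P('lipL',(205,475),.18);P('lipR',(575,465),.18);
P('lipL.175',(205,475),.175)
P('panL',(62,530),.18);P('panR',(743,517),.18)
P('mug',(303,145),.085);P('soap cap',(545,75),.16)
# side check: grip top in side crop (350,215)
print('side grip ray', np.round(ray(S,cr((350,215),(230,160)),.230),4))
t=T['pixels'][:,:,::-1];s=S['pixels'][:,:,::-1]
a=cv2.resize(t[120:220,365:485],None,fx=5,fy=5,interpolation=cv2.INTER_CUBIC)
b=cv2.resize(s[115:195,280:370],None,fx=2,fy=2,interpolation=cv2.INTER_CUBIC)
out=np.full((500,790,3),0,np.uint8);out[:,:600]=a;out[:160,605:785]=b
cv2.imwrite('pics/c.png',cv2.convertScaleAbs(out,alpha=1.3))
E
```

```text
grip [0.5105 0.2644 0.23  ]
grip far [0.5305 0.2648 0.23  ]
grip near [0.4901 0.2641 0.23  ]
lipL [0.4582 0.3529 0.18  ]
lipR [0.464  0.1706 0.18  ]
lipL.175 [0.4589 0.3537 0.175 ]
panL [0.4306 0.4224 0.18  ]
panR [0.4384 0.0875 0.18  ]
mug [0.6505 0.3203 0.085 ]
soap cap [0.6684 0.1881 0.16  ]
side grip ray [0.5078 0.273  0.23  ]
```

View pics/c.png

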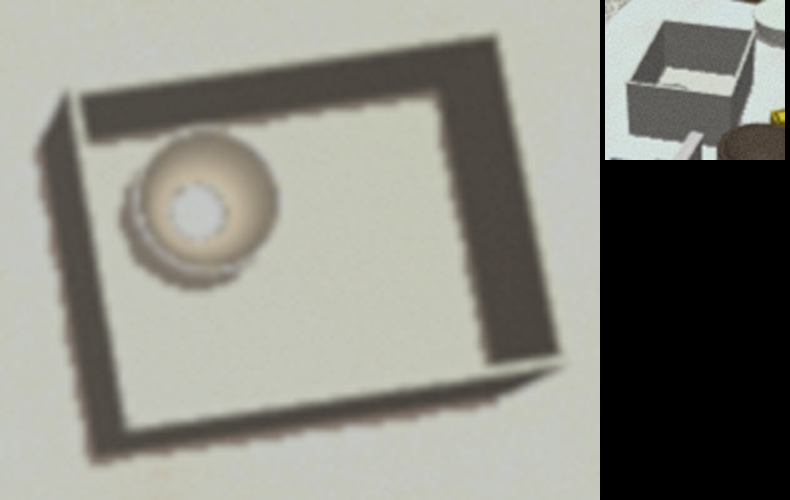

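The tub's near rim outer edge runs from crop (121,436) to (562,361), and the bowl sits in the far-left part. I'll fit the near edge and the lip edges from gradients.

Run:
```python
from h import *
d=pickle.load(open('c0.pkl','rb'));T=d['top']
o=(365,120)
q=lambda p,z=.13:ray(T,cr(p,o,5),z)
g=cv2.GaussianBlur(cv2.cvtColor(T['pixels'],cv2.COLOR_RGB2GRAY),(0,0),.7).astype(float)
pts=[]
for u in range(395,470,3):
    r0=np.interp(u,[388.8,477],[206.8,191.8]); v=np.arange(int(r0)-4,int(r0)+5)
    dg=np.diff(g[v,u]); i=dg.argmin(); pts.append(ray(T,(u,v[i]+.5),.13))
pts=np.array(pts);k=np.polyfit(pts[:,1],pts[:,0],1);print('line',k,'yaw',-np.degrees(np.arctan(k[0])),'res',np.std(pts[:,0]-np.polyval(k,pts[:,1])))
L,R=q((121,436)),q((562,361));FL=q((68,92));FR=q((497,37))
print(L,R,np.linalg.norm(L-R),FL,np.linalg.norm(FL-L),FR,np.linalg.norm(FR-R))
print('yaws',[np.degrees(np.arctan2(*(a-b)[[1,0]])) for a,b in((FL,L),(FR,R))], np.degrees(np.arctan2(-(L-R)[0],(L-R)[1])))
yaw=-np.arctan(k[0]); m=(L+R)/2; m[0]=np.polyval(k,m[1]); m[:2]+=.003*np.array([np.cos(yaw),np.sin(yaw)]); print('rim mid',m)
print('bowl',ray(T,cr((200,200),o,5),.045))
```

```text
line [-0.14974894  0.44408244] yaw 8.51669677618865 res 0.0009377109163666525
[ 0.45789077 -0.1150665   0.13      ] [ 0.50588827 -0.38952007  0.13      ] 0.2786189534086074 [ 0.67568707 -0.08607268  0.13      ] 0.2197177094706417 [ 0.71310428 -0.35795995  0.13      ] 0.20960561607524072
yaws [np.float64(7.582833978142799), np.float64(8.659905915516196)] 9.919790057613397
rim mid [ 0.48483001 -0.25184899  0.13      ]
bowl [ 0.62707389 -0.18489722  0.045     ]
```

Estimates: caddy grip at (0.5105, 0.264, ~0.206) with yaw about 1.5°, and tub rim middle at (0.4835, -0.252, 0.130) with yaw about 8.8°. Sizes check out: rim 279 mm against 280, depth 220, lip 182 against 180. I'll move above the caddy now.

```bash
cat >> h.py <<'E'
from scipy.spatial.transform import Rotation as Ro
def Rt(yaw):  # tool down, tool x at yaw (deg)
    c,s=np.cos(np.radians(yaw)),np.sin(np.radians(yaw));return np.array([[c,s,0],[s,-c,0],[0,0,-1.]])
def delta(R0,p0,pos,R1):
    return np.round(R0.T@(np.array(pos)-p0)*1000,1),np.round(Ro.from_matrix(R0.T@R1).as_rotvec(),4)
E
python3 - <<'E'
from h import *
from station import r
s=r.sense();R0=np.array(s['ee_rot']);p0=np.array(s['tcp_pos'])
print(delta(R0,p0,[.32,.44,.33],Rt(1.5)));print(delta(R0,p0,[.475,.264,.33],Rt(1.5)))
E
```

```text
(array([180.5, 111.4, -97.1]), array([ 1.700e-03,  2.000e-04, -3.171e-01]))
(array([379.4, 235.6, -96.8]), array([ 1.700e-03,  2.000e-04, -3.171e-01]))
```

>>> servo_tool(commands=[[[0,10,10,-40,0,0,-0.06],[0,40,25,-75,0,0,-0.12],[0,80,50,-97,0,0,-0.18],[0,120,75,-97,0,0,-0.25],[0,160,100,-97,0,0,-0.317]]])

```text
time_s: 0.65
tcp_pos: [0.3046, 0.4558, 0.3314]
ee_rot: [[1.0, 0.03, 0.0], [0.03, -1.0, 0.002], [0.0, -0.002, -1.0]]
wrist_force: [0.7, 1.1, 0.5]
gripper_width: 1.002
gripper_force: 0.0
```

Run:
```python
from h import *
from station import r
s=r.sense();R0=np.array(s['ee_rot']);p0=np.array(s['tcp_pos']);print(s['time_s'],p0,s['joints'],s['joint_velocities'])
print(delta(R0,p0,[.475,.264,.33],Rt(1.5)))
```

```text
0.65 [0.3045638  0.45579405 0.33140344] [ 7.31935010e+01  1.13594054e+01 -6.20297191e-01 -6.66152711e-03
 -7.79207844e+01  1.85108839e+01] [-42.47322905 -13.76856074 -19.74419947  -0.08646657   4.58741154
  79.74390625]
(array([164.7, 196.8,   1.1]), array([-0.0017, -0.0004,  0.0035]))
```

>>> servo_tool(commands=[[[0,32,38,0,0,0,0],[0,64,76,0,0,0,0],[0,98,117,0,0,0,0],[0,130,156,0,0,0,0],[0,164,196,0,0,0,0]]])

```text
time_s: 1.15
tcp_pos: [0.4695, 0.2682, 0.3305]
ee_rot: [[1.0, 0.027, -0.0], [0.027, -1.0, 0.0], [-0.0, -0.0, -1.0]]
wrist_force: [0.9, 0.3, 0.1]
gripper_width: 1.001
gripper_force: 0.0
```

>>> servo_tool(commands=[[[0,0,0,0,0,0,0],[0,0,0,0,0,0,0],[0,0,0,0,0,0,0],[0,0,0,0,0,0,0],[0,0,0,0,0,0,0]]])

```text
time_s: 1.65
tcp_pos: [0.468, 0.2711, 0.3306]
ee_rot: [[1.0, 0.028, -0.0], [0.028, -1.0, 0.0], [-0.0, -0.0, -1.0]]
wrist_force: [-1.0, -0.2, -0.0]
gripper_width: 0.999
gripper_force: 0.0
```

Run:
```python
from h import *
from station import r
c=r.capture('wrist');pickle.dump(c,open('w1.pkl','wb'));s=r.sense();print(s['time_s'],s['tcp_pos'],np.round(s['ee_rot'],4).tolist())
print(c['R'],c['t'],-np.array(c['R']).T@c['t'])
g0=[.5105,.264,.23];print('pred grip top',proj(c,g0),'lip',proj(c,[.459,.353,.175]),proj(c,[.4645,.17,.175]))
cv2.imwrite('pics/w1.png',cv2.convertScaleAbs(c['pixels'][:,:,::-1],alpha=1.5))
```

```text
1.7 [0.46806615 0.27104238 0.33059402] [[0.9996, 0.0283, 0.0], [0.0283, -0.9996, 0.0001], [0.0, -0.0001, -1.0]]
[[ 0.02715447 -0.9996305  -0.00122315]
 [-0.95970333 -0.0264122   0.27977118]
 [-0.27970011 -0.00642318 -0.96006593]] [0.25837461 0.39557447 0.61700732] [0.54519512 0.27269028 0.4820134 ]
pred grip top [325.99706337 158.51415673] lip [245.71887039 194.53755817] [404.83027497 194.14543185]
```

View pics/w1.png

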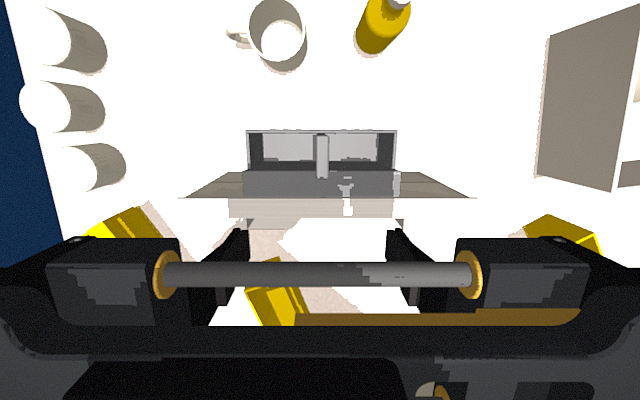

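The grip shows at about (322,157), the lip spans u 243–400, the jaws sit behind the panel, and nothing is in the way. The grip is about 4 px left of my prediction. I'll measure it numerically.

Run:
```python
from h import *
c=pickle.load(open('w1.pkl','rb'));g=cv2.cvtColor(c['pixels'],cv2.COLOR_RGB2GRAY)
print(g[140,306:340]);print(g[160,306:340]);print(g[174,306:340]);print('col323',list(enumerate(g[126:205,323],126)))
print('row185',[ (i,int(g[185,i])) for i in list(range(238,250))+list(range(394,406))])
```

```text
[127 127 129 129 130 132 120  70  75  75  81 117 131 126 126 126 127 127
 126 127 127 118  85  99 132 127 126 129 127 127 127 128 128 126]
[ 69  69  68  68  69  69  71  69  73  68  81 117 131 125 126 127 125 125
 123 123 123 107  91 105 119 116 117 119 118 119 117 115 118 118]
[ 74  75  71  75  74  76  74  72  73  68  78 119 130 125 124 124 123 124
 121 121 121 105  80  71  76  73  76  73  75  74  75  73  73  75]
col323 [(126, np.uint8(197)), (127, np.uint8(195)), (128, np.uint8(203)), (129, np.uint8(185)), (130, np.uint8(93)), (131, np.uint8(124)), (132, np.uint8(113)), (133, np.uint8(51)), (134, np.uint8(25)), (135, np.uint8(65)), (136, np.uint8(111)), (137, np.uint8(128)), (138, np.uint8(129)), (139, np.uint8(129)), (140, np.uint8(127)), (141, np.uint8(126)), (142, np.uint8(128)), (143, np.uint8(126)), (144, np.uint8(127)), (145, np.uint8(127)), (146, np.uint8(126)), (147, np.uint8(128)), (148, np.uint8(127)), (149, np.uint8(127)), (150, np.uint8(126)), (151, np.uint8(126)), (152, np.uint8(128)), (153, np.uint8(126)), (154, np.uint8(125)), (155, np.uint8(129)), (156, np.uint8(126)
[... 615 characters left out ...]
, np.uint8(75)), (186, np.uint8(77)), (187, np.uint8(75)), (188, np.uint8(76)), (189, np.uint8(76)), (190, np.uint8(73)), (191, np.uint8(73)), (192, np.uint8(72)), (193, np.uint8(74)), (194, np.uint8(72)), (195, np.uint8(76)), (196, np.uint8(76)), (197, np.uint8(59)), (198, np.uint8(101)), (199, np.uint8(135)), (200, np.uint8(131)), (201, np.uint8(131)), (202, np.uint8(132)), (203, np.uint8(134)), (204, np.uint8(134))]
row185 [(238, 86), (239, 86), (240, 86), (241, 85), (242, 80), (243, 71), (244, 74), (245, 76), (246, 76), (247, 74), (248, 75), (249, 75), (394, 120), (395, 117), (396, 119), (397, 118), (398, 120), (399, 111), (400, 79), (401, 90), (402, 93), (403, 90), (404, 91), (405, 90)]
```

Run:
```python
from h import *
c=pickle.load(open('w1.pkl','rb'))
for z in (.225,.23,.235):print(z,[np.round(ray(c,p,z),4) for p in((322.2,156),(322.2,135.5),(322.2,176.7))])
print(ray(c,(242.7,185),.175),ray(c,(399.5,185),.175))
c0=pickle.load(open('c0.pkl','rb'))['top'];print(proj(c0,[.5135,.267,.23]),cr((377,353),(200,125)))
from station import r
s=r.sense();R0=np.array(s['ee_rot']);p0=np.array(s['tcp_pos'])
for z in(.26,.199):print(delta(R0,p0,[.511,.267,z],Rt(1.6)))
```

```text
0.225 [array([0.512 , 0.2674, 0.225 ]), array([0.5306, 0.268 , 0.225 ]), array([0.4925, 0.2668, 0.225 ])]
0.23 [array([0.5127, 0.2675, 0.23  ]), array([0.5308, 0.2681, 0.23  ]), array([0.4936, 0.2669, 0.23  ])]
0.235 [array([0.5133, 0.2676, 0.235 ]), array([0.5311, 0.2682, 0.235 ]), array([0.4946, 0.267 , 0.235 ])]
[0.4701939  0.35593276 0.175     ] [0.47509766 0.17731745 0.175     ]
[261.53622231 182.37853151] [262.4166666666667, 183.41666666666666]
(array([42.8,  5.3, 70.6]), array([-0.0001, -0.    ,  0.0003]))
(array([ 42.8,   5.3, 131.6]), array([-0.0001, -0.    ,  0.0003]))
```

>>> servo_tool(commands=[[[0,22,3,10,0,0,0],[0,43,5,45,0,0,0],[0,43,5,80,0,0,0],[0,43,5,108,0,0,0],[0,43,5,131,0,0,0]]])

```text
time_s: 2.2
tcp_pos: [0.511, 0.2664, 0.1975]
ee_rot: [[1.0, 0.027, -0.002], [0.027, -1.0, -0.001], [-0.002, 0.001, -1.0]]
wrist_force: [0.1, 0.2, -0.4]
gripper_width: 1.0
gripper_force: 0.0
```

>>> servo_tool(commands=[[[0,0,0,0,0,0,0],[0.4,0,0,0,0,0,0],[0.8,0,0,0,0,0,0],[1,0,0,0,0,0,0],[1,0,0,0,0,0,0]]])

```text
time_s: 2.7
tcp_pos: [0.5122, 0.2666, 0.2008]
ee_rot: [[1.0, 0.026, 0.002], [0.026, -1.0, 0.002], [0.002, -0.001, -1.0]]
wrist_force: [0.6, -0.3, 0.9]
gripper_width: 0.72
gripper_force: 0.0
```

>>> servo_tool(commands=[[[1,0,0,0,0,0,0],[1,0,0,0,0,0,0],[1,0,0,0,0,0,0],[1,0,0,0,0,0,0],[1,0,0,0,0,0,0]]])

```text
time_s: 3.2
tcp_pos: [0.5119, 0.2661, 0.1995]
ee_rot: [[1.0, 0.026, -0.0], [0.026, -1.0, -0.0], [-0.0, 0.0, -1.0]]
wrist_force: [-0.8, -1.1, 0.0]
gripper_width: 0.261
gripper_force: 0.0
```

>>> servo_tool(commands=[[[1,0,0,0,0,0,0],[1,0,0,0,0,0,0],[1,0,0,0,0,0,0],[1,0,0,0,0,0,0],[1,0,0,0,0,0,0]]])

```text
time_s: 3.7
tcp_pos: [0.5119, 0.2675, 0.1996]
ee_rot: [[1.0, 0.027, 0.001], [0.027, -1.0, 0.002], [0.001, -0.002, -1.0]]
wrist_force: [-1.1, 4.8, -0.5]
gripper_width: 0.136
gripper_force: 30.0
```

Gripped: the opening is 11.8 mm against the 12 mm plate. Now I'll slide towards -y (tool +y), lifting slightly to take the weight off the studs.

>>> servo_tool(commands=[[[1,0,0,-1,0,0,0],[1,0,5,-1,0,0,0],[1,0,10,-1,0,0,0],[1,0,15,-1,0,0,0],[1,0,15,-1,0,0,0]]])

```text
time_s: 4.2
tcp_pos: [0.5122, 0.2497, 0.2003]
ee_rot: [[1.0, 0.025, -0.001], [0.025, -1.0, -0.001], [-0.001, 0.001, -1.0]]
wrist_force: [1.4, 1.2, -4.6]
gripper_width: 0.137
gripper_force: 30.0
```

>>> servo_tool(commands=[[[1,0,3,0,0,0,0],[1,0,6,0,0,0,0],[1,0,9,0,0,0,0],[1,0,12,0,0,0,0],[1,0,12,0,0,0,0]]])

```text
time_s: 4.7
tcp_pos: [0.5125, 0.2385, 0.2006]
ee_rot: [[1.0, 0.026, -0.0], [0.026, -1.0, -0.001], [-0.0, 0.001, -1.0]]
wrist_force: [0.8, 0.4, -3.8]
gripper_width: 0.139
gripper_force: 30.0
```

>>> servo_tool(commands=[[[1,0,2,0,0,0,0],[1,0,4,0,0,0,0],[1,0,6,0,0,0,0],[1,0,8,0,0,0,0],[1,0,8,0,0,0,0]]])

```text
time_s: 5.2
tcp_pos: [0.5128, 0.2308, 0.2006]
ee_rot: [[1.0, 0.026, -0.0], [0.026, -1.0, -0.0], [-0.0, 0.0, -1.0]]
wrist_force: [1.6, 0.0, -4.1]
gripper_width: 0.133
gripper_force: 30.0
```

>>> servo_tool(commands=[[[1,0,2,0,0,0,0],[1,0,4,0,0,0,0],[1,0,6,0,0,0,0],[1,0,8,0,0,0,0],[1,0,8,0,0,0,0]]])

```text
time_s: 5.7
tcp_pos: [0.513, 0.2228, 0.2006]
ee_rot: [[1.0, 0.026, -0.0], [0.026, -1.0, -0.0], [-0.0, 0.0, -1.0]]
wrist_force: [1.4, 0.3, -3.6]
gripper_width: 0.136
gripper_force: 30.0
```

>>> servo_tool(commands=[[[1,0,2,0,0,0,0],[1,0,4,0,0,0,0],[1,0,6,0,0,0,0],[1,0,8,0,0,0,0],[1,0,8,0,0,0,0]]])

```text
time_s: 6.2
tcp_pos: [0.5132, 0.2149, 0.2006]
ee_rot: [[1.0, 0.026, -0.0], [0.026, -1.0, -0.0], [-0.0, 0.0, -1.0]]
wrist_force: [2.1, 0.1, -3.8]
gripper_width: 0.136
gripper_force: 30.0
```

>>> servo_tool(commands=[[[1,0,2,0,0,0,0],[1,0,4,0,0,0,0],[1,0,6,0,0,0,0],[1,0,8,0,0,0,0],[1,0,8,0,0,0,0]]])

```text
time_s: 6.7
tcp_pos: [0.5133, 0.2108, 0.2005]
ee_rot: [[1.0, 0.026, 0.002], [0.026, -1.0, 0.007], [0.002, -0.007, -1.0]]
wrist_force: [-1.7, 11.4, -4.2]
gripper_width: 0.136
gripper_force: 30.0
```

The hard stop is at TCP y≈0.211 (11 N). I'll back off to about 0.219; the commanded pose is near 0.207, so that's 12 mm.

>>> servo_tool(commands=[[[1,0,-4,0,0,0,0],[1,0,-8,0,0,0,0],[1,0,-12,0,0,0,0],[1,0,-12,0,0,0,0],[1,0,-12,0,0,0,0]]])

```text
time_s: 7.2
tcp_pos: [0.5131, 0.2191, 0.2005]
ee_rot: [[1.0, 0.026, -0.0], [0.026, -1.0, -0.0], [-0.0, 0.0, -1.0]]
wrist_force: [1.2, 0.1, -4.2]
gripper_width: 0.134
gripper_force: 30.0
```

>>> servo_tool(commands=[[[1,2,0,0,0,0,0],[1,4,0,0,0,0,0],[1,6,0,0,0,0,0],[1,8,0,0,0,0,0],[1,8,0,0,0,0,0]]])

```text
time_s: 7.7
tcp_pos: [0.5212, 0.2194, 0.2004]
ee_rot: [[1.0, 0.026, -0.0], [0.026, -1.0, -0.0], [-0.0, 0.0, -1.0]]
wrist_force: [0.4, 0.2, -3.8]
gripper_width: 0.134
gripper_force: 30.0
```

Moving freely, so the heads are passing. I'll continue drawing off, then lift.

>>> servo_tool(commands=[[[1,6,0,0,0,0,0],[1,12,0,0,0,0,0],[1,18,0,0,0,0,0],[1,24,0,0,0,0,0],[1,30,0,0,0,0,0]]])

```text
time_s: 8.2
tcp_pos: [0.5517, 0.2202, 0.2004]
ee_rot: [[1.0, 0.026, -0.0], [0.026, -1.0, -0.0], [-0.0, 0.0, -1.0]]
wrist_force: [-0.4, 0.2, -3.8]
gripper_width: 0.138
gripper_force: 30.0
```

>>> servo_tool(commands=[[[1,2,0,0,0,0,0],[1,2,0,0,0,0,0],[1,2,0,0,0,0,0],[1,2,0,-10,0,0,0],[1,2,0,-30,0,0,0]]])

```text
time_s: 8.7
tcp_pos: [0.5519, 0.2197, 0.2298]
ee_rot: [[1.0, 0.026, -0.004], [0.026, -1.0, -0.002], [-0.004, 0.002, -1.0]]
wrist_force: [0.1, 0.3, -3.9]
gripper_width: 0.136
gripper_force: 30.0
```

Run:
```python
from h import *
from station import r
s=r.sense();print(s['tcp_pos'],s['wrist_force'],s['moment'],s['gripper_width'])
d={n:r.capture(n) for n in('top','wrist','side')};pickle.dump(d,open('c2.pkl','wb'))
a=cv2.resize(d['top']['pixels'][110:220,200:340],None,fx=2.8,fy=2.8)[:,:390];b=d['side']['pixels'][100:330,180:500]
out=np.zeros((600,800,3),np.uint8);out[:a.shape[0],:a.shape[1]]=a;out[:230,400:720]=b
w=cv2.resize(d['wrist']['pixels'][60:260,160:480],None,fx=1.25,fy=1.25);out[320:320+w.shape[0],:w.shape[1]]=w
cv2.imwrite('pics/d.png',cv2.convertScaleAbs(out[:,:,::-1],alpha=1.4))
```

```text
[0.55193892 0.21974199 0.22975015] [ 0.11605016  0.28111935 -3.87935105] [ 0.02755518 -0.06397959  0.01134752] 0.13564363040886823
```

View pics/d.png

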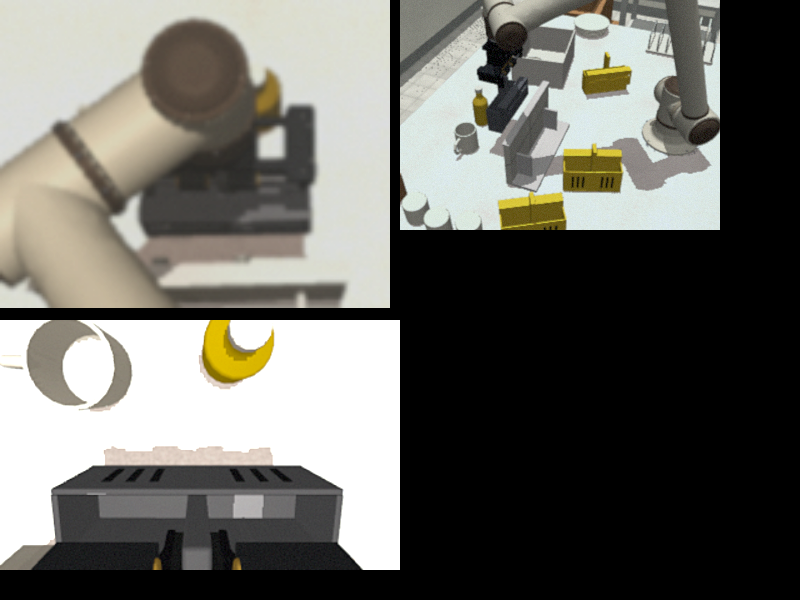

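The caddy is off the panel, upright and held (weight about 3.9 N), with mug and soap undisturbed. Now I'll check the hook offset and carry it over the tub.

Run:
```python
from h import *
from station import r
c=pickle.load(open('w1.pkl','rb'))
print('lip back',ray(c,(323,197.5),.175),'panel/lip', 'bin front',ray(c,(323,129.5),.15),'wall-front of lip',ray(c,(323,171.5),.175))
g=cv2.cvtColor(c['pixels'],cv2.COLOR_RGB2GRAY);print('col280',list(map(int,g[126:204,280])))
s=r.sense();R0=np.array(s['ee_rot']);p0=np.array(s['tcp_pos'])
for p,y in(([.552,.20,.36],1.5),([.518,-.2466,.36],8.8)):print(delta(R0,p0,p,Rt(y)))
```

```text
lip back [0.45790238 0.26393917 0.175     ] panel/lip bin front [0.53313814 0.26595117 0.15      ] wall-front of lip [0.48826836 0.26494392 0.175     ]
col280 [198, 199, 204, 187, 96, 123, 104, 90, 131, 127, 127, 125, 126, 127, 127, 129, 127, 128, 125, 127, 126, 125, 126, 126, 127, 126, 127, 126, 126, 126, 125, 127, 128, 130, 117, 45, 38, 40, 40, 39, 39, 41, 43, 35, 49, 70, 77, 78, 75, 76, 75, 74, 74, 77, 73, 76, 74, 73, 75, 77, 74, 76, 74, 74, 76, 73, 77, 76, 75, 77, 79, 78, 102, 136, 131, 129, 130, 132]
(array([  -1.9,   20.5, -127.3]), array([-0.0026, -0.0042,  0.0004]))
(array([ -47.8,  466.1, -128.7]), array([-0.0024, -0.0044, -0.127 ]))
```

>>> servo_tool(commands=[[[1,0,5,-35,0,0,0],[1,0,15,-70,0,0,0],[1,-4,35,-105,0,0,0],[1,-8,65,-128,0,0,0],[1,-12,105,-128,0,0,0]]])

```text
time_s: 9.35
tcp_pos: [0.5449, 0.1153, 0.3622]
ee_rot: [[1.0, 0.029, 0.007], [0.029, -1.0, 0.003], [0.007, -0.003, -1.0]]
wrist_force: [-0.3, 0.1, -4.1]
gripper_width: 0.133
gripper_force: 30.0
```

>>> servo_tool(commands=[[[1,-4,40,0,0,0,0],[1,-8,80,0,0,0,0],[1,-12,120,0,0,0,0],[1,-16,160,0,0,0,0],[1,-20,200,0,0,0,0]]])

```text
time_s: 9.85
tcp_pos: [0.5282, -0.0868, 0.3578]
ee_rot: [[1.0, 0.026, -0.001], [0.026, -1.0, 0.001], [-0.001, -0.001, -1.0]]
wrist_force: [1.0, 0.2, -2.9]
gripper_width: 0.138
gripper_force: 30.0
```

>>> servo_tool(commands=[[[1,-3,40,0,0,0,-0.03],[1,-6,80,0,0,0,-0.06],[1,-9,120,0,0,0,-0.09],[1,-11,145,0,0.02,0,-0.127],[1,-12,160,0,0,0.04,-0.127]]])

```text
time_s: 10.35
tcp_pos: [0.5213, -0.248, 0.3565]
ee_rot: [[0.988, 0.15, 0.038], [0.15, -0.989, 0.005], [0.038, 0.001, -0.999]]
wrist_force: [0.3, -0.5, -4.2]
gripper_width: 0.137
gripper_force: 30.0
```

>>> servo_tool(commands=[[[1,0,0,0,0,0,0],[1,0,0,0,0,0,0],[1,0,0,0,0,0,0],[1,0,0,0,0,0,0],[1,0,0,0,0,0,0]]])

```text
time_s: 10.85
tcp_pos: [0.5215, -0.245, 0.3585]
ee_rot: [[0.987, 0.154, 0.04], [0.154, -0.988, 0.004], [0.04, 0.002, -0.999]]
wrist_force: [0.0, -0.2, -3.4]
gripper_width: 0.137
gripper_force: 30.0
```

Run:
```python
from h import *
from station import r
s=r.sense();print(s['time_s'],s['tcp_pos'],s['joints'],s['wrist_force'],s['gripper_width'])
d={n:r.capture(n) for n in('top','wrist','side')};pickle.dump(d,open('c3.pkl','wb'))
out=np.zeros((600,800,3),np.uint8)
out[:400,:640]=d['wrist']['pixels'];b=d['side']['pixels'][60:260,240:500];out[400:600,:260]=b
a=cv2.resize(d['top']['pixels'][110:230,350:490],None,fx=1.6,fy=1.6);out[400:400+a.shape[0],300:300+a.shape[1]]=a
cv2.imwrite('pics/e.png',cv2.convertScaleAbs(out[:,:,::-1],alpha=1.4))
```

```text
10.85 [ 0.52149569 -0.24498784  0.35849749] [ -9.37606394  12.80912736   5.17081409  -0.59740225 -80.15781051
 108.3122581 ] [ 0.01560888 -0.18210075 -3.44266557] 0.1367297817520472
```

View pics/e.png

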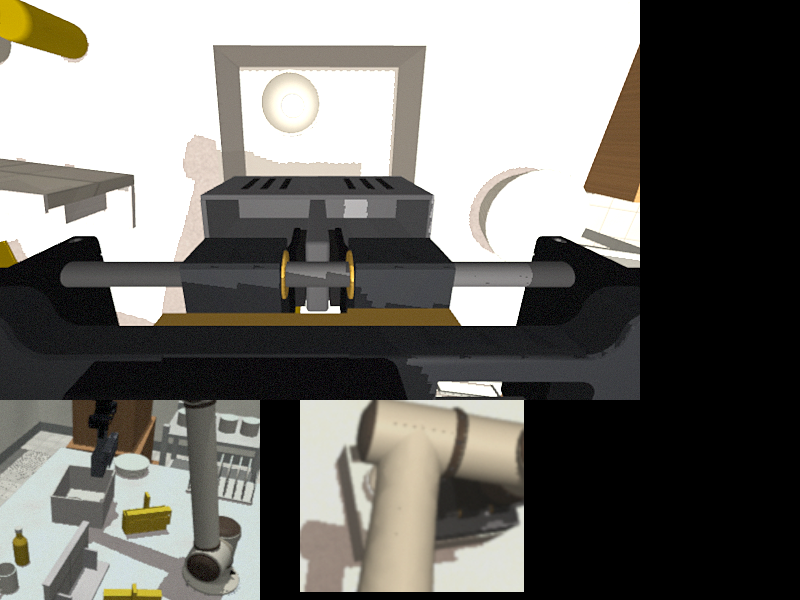

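The caddy is held square above the tub. In the wrist view the tub's far corners are at (214,46) and (425,46), and the bowl is clear at (291,102). I'll locate the tub from its far corners.

Run:
```python
from h import *
from station import r
d=pickle.load(open('c3.pkl','rb'));c=d['wrist'];g=cv2.cvtColor(c['pixels'],cv2.COLOR_RGB2GRAY).astype(float)
# far outer edge: bright->dark downward
P=[]
for u in range(225,415,6):
    v=np.arange(38,56);k=np.diff(g[v,u]).argmin();P.append(ray(c,(u,v[k]+.5),.13))
P=np.array(P);f=np.polyfit(P[:,1],P[:,0],1);yaw=-np.degrees(np.arctan(f[0]));print('far edge yaw',yaw,'std',np.std(P[:,0]-np.polyval(f,P[:,1])))
def side(lo,hi,sgn,rows):
    Q=[]
    for v in rows:
        u=np.arange(lo,hi);k=(sgn*np.diff(g[v,u])).argmin();Q.append(ray(c,(u[k]+.5,v),.13))
    return np.array(Q)
A=side(205,235,1,range(52,130,6));B=side(405,440,-1,range(52,130,6))
for Q in(A,B):
    h=np.polyfit(Q[:,0],Q[:,1],1);print('side yaw',np.degrees(np.arctan(h[0])),np.std(Q[:,1]-np.polyval(h,Q[:,0])),Q[0],Q[-1])
y=np.radians(8.7);n=np.array([np.cos(y),np.sin(y)]);t=np.array([-n[1],n[0]])
far=np.mean(P[:,:2]@n);l,rr=np.mean(A[:,:2]@t),np.mean(B[:,:2]@t);print('width',l-rr)
rim=n*(far-.220+.003)+t*(l+rr)/2;print('rim mid',rim)
# bin front rim check
print('tcp along n,t',(np.array(r.sense()['tcp_pos'])[:2]-rim)@np.array([n,t]).T)
# bin front top edge in wrist: expect z = tcp-0.028+... 
for v in(170,177,195):print(v,ray(c,(317,v),.3585-.0495+.006 if v==195 else .309))
print(list(map(int,g[168:204,260])))
```

```text
far edge yaw 8.60573015871874 std 0.00031092536356544195
side yaw 8.465171229011201 0.0003741422662381687 [ 0.6666752  -0.09131355  0.13      ] [ 0.57996188 -0.10343137  0.13      ]
side yaw 8.570330666106162 0.0003794794956243932 [ 0.7074674  -0.35536785  0.13      ] [ 0.62069938 -0.3676508   0.13      ]
width 0.2677615085479609
rim mid [ 0.48079992 -0.25438267]
tcp along n,t [0.04153129 0.00280209]
170 [ 0.56365247 -0.23896149  0.309     ]
177 [ 0.55847665 -0.23975865  0.309     ]
195 [ 0.54624871 -0.24163731  0.315     ]
[155, 154, 153, 154, 155, 154, 160, 145, 74, 40, 42, 45, 47, 45, 44, 47, 42, 44, 46, 37, 27, 36, 51, 45, 45, 44, 54, 74, 82, 79, 79, 79, 84, 84, 83, 82]
```

The detected edges are the tub's inner edges (268 mm wide, which matches 280-12). That puts the rim middle at about (0.486, -0.253) with yaw 8.55°. The TCP is already correct for the hook, about 36 mm behind it, so I'll descend straight with the force in view.

>>> servo_tool(commands=[[[1,-1,1,30,0,0,0],[1,-2,2,60,0,0,0],[1,-3,2,80,0,0,0],[1,-4,2,100,0,0,0],[1,-5,2,115,0,0,0]]])

```text
time_s: 11.5
tcp_pos: [0.5208, -0.2478, 0.242]
ee_rot: [[0.988, 0.153, 0.038], [0.153, -0.988, 0.004], [0.038, 0.002, -0.999]]
wrist_force: [0.5, -0.0, -3.5]
gripper_width: 0.135
gripper_force: 30.0
```

>>> servo_tool(commands=[[[1,0,0,3,0,0,0],[1,0,0,6,0,0,0],[1,0,0,10,0,0,0],[1,-1,0,15,0,0,0],[1,-1,0,20,0,0,0]]])

```text
time_s: 12.0
tcp_pos: [0.5211, -0.2482, 0.2237]
ee_rot: [[0.987, 0.153, 0.041], [0.153, -0.988, 0.003], [0.041, 0.003, -0.999]]
wrist_force: [0.3, 0.5, -3.2]
gripper_width: 0.137
gripper_force: 30.0
```

Run:
```python
from h import *
from station import r
s=r.sense();print(s['time_s'],s['tcp_pos'],np.round(s['ee_rot'],3).tolist(),s['wrist_force'],s['moment'],s['gripper_width'])
d={n:r.capture(n) for n in('wrist','side')};pickle.dump(d,open('c4.pkl','wb'))
out=np.zeros((600,800,3),np.uint8)
b=cv2.resize(d['side']['pixels'][90:190,270:390],None,fx=4,fy=4,interpolation=cv2.INTER_CUBIC);out[:400,:480]=b
a=cv2.resize(d['wrist']['pixels'],None,fx=.5,fy=.5);out[400:600,:320]=a
cv2.imwrite('pics/f.png',cv2.convertScaleAbs(out[:,:,::-1],alpha=1.5))
```

```text
12.0 [ 0.52111112 -0.24817635  0.2236575 ] [[0.987, 0.153, 0.041], [0.153, -0.988, 0.003], [0.041, 0.003, -0.999]] [ 0.31728916  0.50456355 -3.16121931] [-0.00384564  0.15223086 -0.02443282] 0.13747238650318197
```

View pics/f.png

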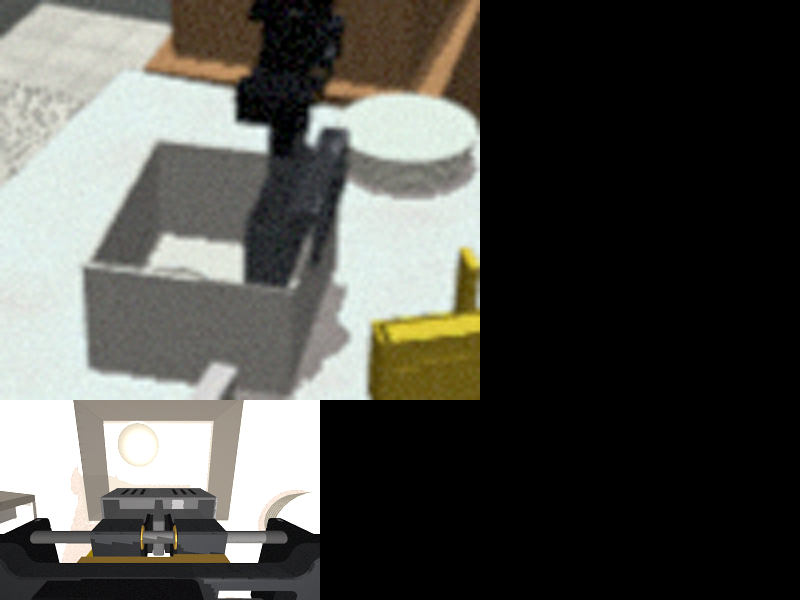

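The side view shows the rim line entering between the bin and the outer flange (crop ~(305,270)), and the forces are nominal. I'll continue down slowly.

>>> servo_tool(commands=[[[1,0,0,5,0,0,0],[1,0,0,10,0,0,0],[1,-0.5,0,15,0,0,0],[1,-1,0,20,0,0,0],[1,-1,0,20,0,0,0]]])

```text
time_s: 12.6
tcp_pos: [0.5201, -0.2481, 0.2022]
ee_rot: [[0.988, 0.152, 0.038], [0.152, -0.988, 0.004], [0.038, 0.002, -0.999]]
wrist_force: [-0.9, -1.0, -3.9]
gripper_width: 0.134
gripper_force: 30.0
```

>>> servo_tool(commands=[[[1,0,0,6,0,0,0],[1,0,0,12,0,0,0],[1,-1,0,18,0,0,0],[1,-1,0,24,0,0,0],[1,-1,0,24,0,0,0]]])

```text
time_s: 13.1
tcp_pos: [0.52, -0.2481, 0.178]
ee_rot: [[0.988, 0.152, 0.037], [0.152, -0.988, 0.004], [0.038, 0.001, -0.999]]
wrist_force: [-0.1, -0.1, -4.5]
gripper_width: 0.137
gripper_force: 30.0
```

>>> servo_tool(commands=[[[1,0,0,3,0,0,0],[1,0,0,6,0,0,0],[1,0,0,9,0,0,0],[1,0,0,12,0,0,0],[1,0,0,12,0,0,0]]])

```text
time_s: 13.6
tcp_pos: [0.5209, -0.2482, 0.1668]
ee_rot: [[0.988, 0.153, 0.039], [0.152, -0.988, 0.004], [0.039, 0.002, -0.999]]
wrist_force: [0.6, -0.6, -4.1]
gripper_width: 0.139
gripper_force: 30.0
```

>>> servo_tool(commands=[[[1,0,0,1,0,0,0],[1,0,0,2,0,0,0],[1,0,0,3,0,0,0],[1,0,0,4,0,0,0],[1,0,0,4,0,0,0]]])

```text
time_s: 14.1
tcp_pos: [0.5213, -0.2482, 0.1632]
ee_rot: [[0.988, 0.153, 0.04], [0.153, -0.988, 0.004], [0.04, 0.002, -0.999]]
wrist_force: [-0.6, -0.1, -3.6]
gripper_width: 0.138
gripper_force: 30.0
```

>>> servo_tool(commands=[[[1,0,0,1,0,0,0],[1,0,0,2,0,0,0],[1,0,0,3,0,0,0],[1,0,0,4,0,0,0],[1,0,0,4,0,0,0]]])

```text
time_s: 14.6
tcp_pos: [0.5219, -0.2483, 0.1615]
ee_rot: [[0.987, 0.153, 0.041], [0.153, -0.988, 0.003], [0.041, 0.004, -0.999]]
wrist_force: [-2.0, 1.3, 7.0]
gripper_width: 0.135
gripper_force: 30.0
```

The rim now carries the caddy: the force went from -3.6 to +7 N at TCP z 0.1615, and the predicted hook height is 0.132. I'll ease slightly, hold, then open.

>>> servo_tool(commands=[[[1,0,0,-0.5,0,0,0],[1,0,0,-1,0,0,0],[1,0,0,-1,0,0,0],[0.95,0,0,-1,0,0,0],[0.8,0,0,-1,0,0,0]]])

```text
time_s: 15.1
tcp_pos: [0.5223, -0.2484, 0.1608]
ee_rot: [[0.987, 0.153, 0.042], [0.153, -0.988, 0.003], [0.042, 0.004, -0.999]]
wrist_force: [0.2, -0.1, -0.6]
gripper_width: 0.169
gripper_force: 0.0
```

>>> servo_tool(commands=[[[0.7,0,0,0,0,0,0],[0.6,0,0,0,0,0,0],[0.5,0,0,0,0,0,0],[0.5,0,0,0,0,0,0],[0.5,0,0,0,0,0,0]]])

```text
time_s: 15.6
tcp_pos: [0.5216, -0.2483, 0.1603]
ee_rot: [[0.988, 0.153, 0.04], [0.153, -0.988, 0.004], [0.04, 0.003, -0.999]]
wrist_force: [-0.9, -0.2, -0.4]
gripper_width: 0.486
gripper_force: 0.0
```

Run:
```python
from h import *
from station import r
s=r.sense();print(s['time_s'],s['tcp_pos'],s['wrist_force'],s['moment'],s['gripper_width'],s['gripper_force'])
d={n:r.capture(n) for n in('wrist','side')};pickle.dump(d,open('c5.pkl','wb'))
out=np.zeros((600,800,3),np.uint8)
b=cv2.resize(d['side']['pixels'][90:190,270:390],None,fx=4,fy=4,interpolation=cv2.INTER_CUBIC);out[:400,:480]=b
a=cv2.resize(d['wrist']['pixels'],None,fx=.5,fy=.5);out[400:600,:320]=a
cv2.imwrite('pics/g.png',cv2.convertScaleAbs(out[:,:,::-1],alpha=1.5))
```

```text
15.6 [ 0.52155173 -0.24827284  0.16027092] [-0.89203113 -0.19846786 -0.360826  ] [-0.0357017   0.09119463 -0.03456687] 0.4861207317933068 0.0
```

View pics/g.png

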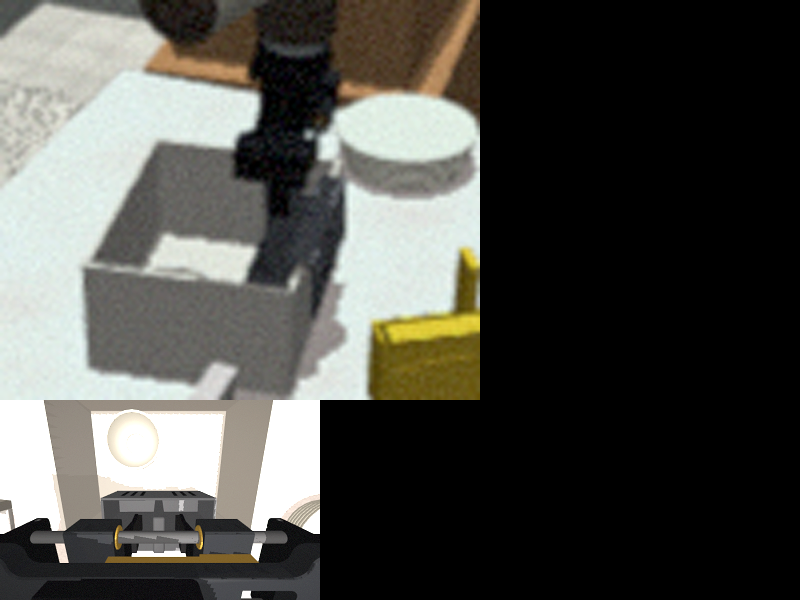

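The caddy hangs on the rim with the flange outside and the bin inside, and the jaws are open and free. I'll open fully and retreat straight up.

>>> servo_tool(commands=[[[0.3,0.5,0,-10,0,0,0],[0.3,1,0,-25,0,0,0],[0.3,2,0,-50,0,0,0],[0.3,4,0,-90,0,0,0],[0.3,6,0,-130,0,0,0]]])

```text
time_s: 16.2
tcp_pos: [0.522, -0.2478, 0.2924]
ee_rot: [[0.987, 0.153, 0.039], [0.153, -0.988, 0.003], [0.04, 0.003, -0.999]]
wrist_force: [1.7, -0.6, -0.2]
gripper_width: 0.695
gripper_force: 0.0
```

>>> servo_tool(commands=[[[0.3,0,0,-30,0,0,0],[0.3,0,0,-50,0,0,0],[0.3,0,0,-50,0,0,0],[0.3,0,0,-50,0,0,0],[0.3,0,0,-50,0,0,0]]])

```text
time_s: 16.7
tcp_pos: [0.5197, -0.2477, 0.3392]
ee_rot: [[0.988, 0.153, 0.037], [0.152, -0.988, 0.004], [0.038, 0.001, -0.999]]
wrist_force: [-0.0, -0.1, 0.6]
gripper_width: 0.699
gripper_force: 0.0
```

Run:
```python
from h import *
from station import r
s=r.sense();print(s['time_s'],s['tcp_pos'],s['wrist_force'],s['joint_velocities'])
d={n:r.capture(n) for n in('wrist','side')};pickle.dump(d,open('c6.pkl','wb'))
out=np.zeros((600,800,3),np.uint8)
b=cv2.resize(d['side']['pixels'][110:190,270:370],None,fx=4,fy=4,interpolation=cv2.INTER_CUBIC);out[:320,:400]=b
out[320:600,:480]=d['wrist']['pixels'][0:280,80:560]
cv2.imwrite('pics/h.png',cv2.convertScaleAbs(out[:,:,::-1],alpha=1.5))
```

```text
16.7 [ 0.51972589 -0.24768593  0.33922807] [-0.02131814 -0.14884082  0.55548987] [-0.03520883  0.57146641 -0.33347417  0.24024342  0.06649534 -0.05611786]
```

View pics/h.png

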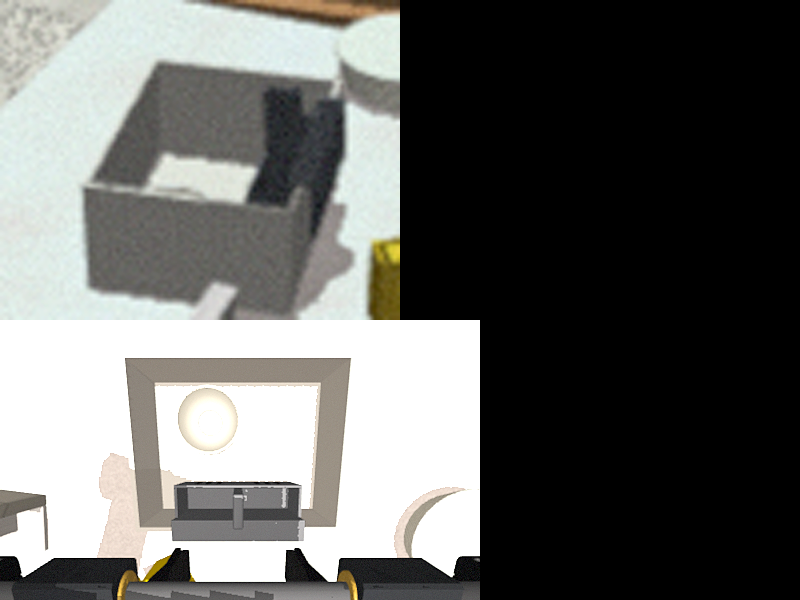

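The caddy hangs upright, square and centred on the near rim: wrist-crop centre is about (238,510) and the tub's centre is about 238. The bowl hasn't moved and the gripper is clear, so I'll hand in.

```bash
python3 -c "
from station import r
print(r.finish_job())"
```

```text
the job is handed in; nothing more can be done
None
```

The grey caddy is off the splash panel and hanging upright over the middle of the tub's near rim, released with the gripper clear; the mug, soap bottle and bowl were not touched, and the job was handed in after about 17 s (the hand-in gave no verdict).

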